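Stack a calibrated smart meter on the sloping stacker

TASK

Take the finished smart meter off the slide carriage and add it, display up, to the pile of meters on the sloping stacker: keep hold of it, lined up flat with the pile, until you feel it rest gently on the top meter, and only then let go. It must end lying squarely on the pile. Leave the coupling, the threaded adaptor and the temperature probe where they are.

Things in the scene. Friction and masses are not known exactly. Their poses are not given: they have to be found in the camera images.
- meter_center (a point): Centre (half-way up) of the loose white smart meter: a polymer block 112 mm long (its x), 52 mm wide (its y), 40 mm high (its z, display on the +z face). About 0.24 kg. At the start it lies flat and display up on the carriage; grip it across its 52 mm width.
- meter: The same smart meter; origin at the centre of its underside, axes as above.
- carriage: Aluminium slide carriage clamped on its rail; origin on the bench under its centre, x along the rail. Top plate 150 x 80 mm, 46 mm above the bench; on it a black nest block, 36 mm wide, carries the meter's underside 60 mm above the bench, so 14 mm is free under the meter's long edges. End lips at its short ends stand 8 mm above its underside, about 2.5 mm play: lift straight up.
- rail: Fixed rail on the bench, 440 x 70 x 32 mm, x along the rail; origin under its centre.
- deck: Sloping top face of the fixed stacker, a blue plate 170 x 120 mm; origin at the centre of that face, 112 mm above the bench. Its z axis is the face's outward normal, leaning 28 degrees from vertical roughly towards the robot; its x axis points up the slope, its y axis is level. A lip 22 mm high crosses the low end, 79 mm from the origin.
- coupling_center (a point): Centre of the loose black plastic pipe coupling, 42 mm diameter, 44 mm tall, standing on the bench. To be left alone.
- adaptor_center (a point): Centre of the loose stainless threaded adaptor, 36 mm across, 42 mm tall, standing on the bench. To be left alone.
- probe_center (a point): Centre of the loose temperature probe lying on the bench, 155 mm long (its x), 26 mm wide, 20 mm high. To be left alone.
- pile_axis (a point): Point on the deck face (same place and axes as the deck) through which the pile of grey meters rises along z: each 112 mm long along x, 52 mm wide along y, centred here. The pile's flat grippy top lies 42 to 87 mm above this point along z; where, is not reported. Pressed, it springs about 1 mm per 2.5 N, at most 10 mm. A meter laid flat on it does not slide off.
Not all that is in view belongs to the job. There is more than one size of the part that bears deck; the job needs the larger. Leave any red look-alike of the meter alone.

How it is judged:
On the way:
1. the meter, still held in the fingers and lined up flat with the pile (within 8 degrees), rests on the pile (contact force between meter and deck above 0.5 N and contact force between meter and the fingers above 1 N and angle between the z axis of meter and the z axis of deck, either way round below 0.14 rad and x of meter_center in the frame of deck between -0.02 and 0.02 m and y of meter_center in the frame of deck between -0.015 and 0.015 m), for 0.15 s.
At the end, for the whole second after the job is handed in: The meter lies released and at rest on top of the pile, display up, flat on it (within 6 degrees), square to it (within 10 degrees, either end up the slope), its centre within 20 mm lengthwise and 15 mm sideways of the pile's centre line (contact force between meter and deck above 0.5 N and angle between the z axis of meter and the z axis of deck, either way round below 0.1 rad and angle between meter_center's own z axis and vertical below 0.8 rad and angle between the x axis of meter and the x axis of deck, either way round below 0.17 rad and x of meter_center in the frame of deck between -0.02 and 0.02 m and y of meter_center in the frame of deck between -0.015 and 0.015 m and linear speed of meter below 0.02 m/s); the robot touches nothing.
It fails at once if the meter is pressed onto the pile or the stacker with more than 45 N (contact force between meter and deck above 45 N).
It fails at once if the coupling, the adaptor or the probe is moved by more than 25 mm (distance of any of coupling_center, adaptor_center, probe_center from where it was at the start of the episode above 0.025 m).
It also fails if it takes over 42 s, if anything falls off the work surface, if the arm or the gripper's body presses on something with over 40 N, if the wrist force passes 120 N, or if a joint passes its speed limit or range.

ROBOT

A 6-joint arm with a two-finger parallel gripper is mounted at the origin on the work surface. World frame = base frame: x ahead of the robot, y to its left, z up, the work surface at z = 0. Lengths are in m, angles in rad, forces in N, time in s.
With the tool pointing down it reaches from about 0.35 to 0.975 m from the base axis. Payload 4.9 kg.
Tool frame: the origin (TCP) lies at the very end of the fingers, on their centre line; the grasp point (between the pads) lies 19 mm behind it (ctrl.pinch_z is the distance from the TCP to the grasp point, in m); z points along the fingers, y is the line along which they close (so a half turn about z gives the same grasp; the last joint's range is limited). The gripper opens to 85 mm and grips with 20 to 120 N. Pads are 22 mm wide; open, the fingers measure 114 mm over their backs; the gripper's body (76 mm by 85 mm) begins 54 mm behind the grasp point. The pads swing forward as they close: fully open they stand 13 mm farther back than shut.
Start: joints at [-1.28, 0.053, 1.613, -0, 1.476, -0.119], TCP at [0.249, -0.573, 0.231] pointing down, gripper open.
Joint ranges: [-3.01, 3.01], [-1.01, 2.22], [0.06, 2.58], [-1.02, 4.17], [0.09, 2.62], [-3.14, 3.14]. Speed limits (rad/s): [2.57, 2.57, 3.14, 3.14, 3.14, 3.14].

INTERFACE

Orientations are given as a rotation vector (axis times angle).
In Python, from station import ctrl, optics gives the robot as it stands. The module is installed in compiled form; this text tells all that it offers.
- The arm moves only by the shell command python3 -m handwheel 'ROWS' [OPENING] [FORCE]. ROWS is JSON, one flat list of numbers, 6 for each row, row after row: the shift along the tool's x, y, z in m, then the turn, a rotation vector about the tool's x, y, z in degrees. A call has 1 to 20 rows; each row shifts and turns the commanded pose from where the row before left it, along the tool's axes as they then stand; what a row does not reach is not made up. A row lasts 1/10 s, in which the tool goes at most 50 mm and 8.59 degrees, less where a joint would pass 70% of its speed; a pose out of reach is approached as far as the arm can. A call is refused whole if a number of a shift passes 0.05 or a number of a turn 8.59, either way. A call with a gripper value outside its range is refused whole. OPENING is the closure, from 0 (fully open) to 1 (shut), set as the call begins (- or left out, the last holds). The fingers move at their own pace and stop on an object; FORCE is the grip in N (left out, the last holds). Time passes only in rows, so rows that do not move let the fingers close. It gives the time, the measured TCP pose, the force and the opening at its end, in the units of the state.
- ctrl.get_obs(): the state, without advancing time (a new reading comes with each control period).
- optics.get_image(name): name is "scene" or "top" or "wrist"; returns (picture, depth): 480x640x3 uint8, red, green, blue; 480x640 float32, m along the optical axis (not along the pixel's ray), 0 where there is no reading.
- optics.get_calibration(name): a dict with "fovy" (degrees; the focal length in pixels is half the picture's height over the tangent of half this angle, whatever the lens; pixels are square), "cx", "cy" (the principal point, pixels), "rvec" (rotation vector, rad) and "tvec" (3), from world to camera coordinates, as OpenCV has them; the wrist camera has in their place "mount" (4x4, takes a point from camera to tool coordinates, whose origin is the TCP and whose axes are the flange's). Camera axes: x right, y down, z forward; pixel columns grow to the right and rows downward; lengths in m; the calibration is good to about 2 mm. A picture is of the moment at which its call begins: read the wrist's pose just before it. get_calibration takes no time and is no camera call.
- ctrl.finish_job(): hands the job in, once; it reports no verdict.
The state is a dict: "t": time; "q": joint angles; "dq": joint speeds; "effort": joint torques, N m; "tool_pos": TCP position; "tool_rot": TCP orientation; "contact_force": force on the tool from outside, world axes, zero at the start; "wrist_torque": the same for the moment, N m; "opening": finger opening in m.
Only numpy, scipy, OpenCV 4.12 (cv2) and the standard library are available. Lean on these libraries where they do the work, as an engineer would, in place of code of your own. Each camera call takes 0.05 s, during which the arm holds its last target. There are 200 camera calls.

## Working session

There is one attempt and no reset: what is moved stays moved. The work goes in short steps, Python scripts to look and compute and a shell command to move; the robot and the scene stay as the last step left them, time stands still between calls to the robot, and variables do not carry over. Pictures are saved under pics/ and viewed, on a budget of 10 in all, crops included, one or two more only if the job needs it, and the job is handed in when it is done.

```bash
mkdir -p pics
cat > h.py <<'E'
import numpy as np, cv2
from scipy.spatial.transform import Rotation as R
from station import ctrl, optics
def cam(name,obs=None):
    c=optics.get_calibration(name); f=240/np.tan(np.radians(c["fovy"])/2)
    if "mount" in c:
        o=obs or ctrl.get_obs(); T=np.eye(4); T[:3,:3]=R.from_rotvec(o["tool_rot"]).as_matrix(); T[:3,3]=o["tool_pos"]
        M=T@np.array(c["mount"])
    else:
        W=np.eye(4); W[:3,:3]=R.from_rotvec(np.ravel(c["rvec"])).as_matrix(); W[:3,3]=np.ravel(c["tvec"]); M=np.linalg.inv(W)
    return f,c["cx"],c["cy"],M,c
def cloud(d,k):
    f,cx,cy,M,_=k; v,u=np.mgrid[:480,:640]
    P=np.stack([(u-cx)/f*d,(v-cy)/f*d,d],-1)
    return P@M[:3,:3].T+M[:3,3]
def shot(n,tag):
    o=ctrl.get_obs(); k=cam(n,o); im,d=optics.get_image(n)
    cv2.imwrite(f"pics/{tag}.png",im[:,:,::-1]); np.savez(f"{tag}.npz",im=im,d=d,P=cloud(d,k),M=k[3],k=k[:3])
    return im,d,k
E
python3 - <<'E'
from h import *
for n in("scene","top","wrist"):
    im,d,k=shot(n,n+"0"); print(n,k[4],k[3][:3,3].round(3))
a=[cv2.imread(f"pics/{n}0.png") for n in("scene","top")]
o=ctrl.get_obs();print(o)
E
```

```text
scene {'fovy': 55.829311388178205, 'cx': 316.45529360911195, 'cy': 251.23381033196088, 'rvec': array([ 0.70748235,  2.46062559, -1.28420021]), 'tvec': array([ 0.47760266, -0.08861234,  1.26631449])} [1.001 0.657 0.637]
top {'fovy': 54.939436422368274, 'cx': 325.9377390115111, 'cy': 237.54874281949873, 'rvec': array([ 2.15571749, -2.06018396,  0.21245985]), 'tvec': array([-0.00876607,  0.56735923,  1.09143154])} [0.33  0.003 1.185]
wrist {'fovy': 59.67918160552623, 'cx': 317.0556662130979, 'cy': 235.7662973344019, 'mount': array([[ 1.43785998e-03, -9.61089543e-01, -2.76233277e-01,
         7.01779844e-02],
       [ 9.99998837e-01,  1.52257503e-03, -9.22142276e-05,
         3.18960978e-04],
       [ 5.09212020e-04, -2.76232823e-01,  9.61090614e-01,
        -1.42540705e-01],
       [ 0.00000000e+00,  0.00000000e+00,  0.00000000e+00,
         1.00000000e+00]])} [ 0.313 -0.545  0.373]
{'t': 0.15, 'q': array([-1.28001388e+00,  5.32352558e-02,  1.61395821e+00, -4.30711029e-05,
        1.47598735e+00, -1.18992748e-01]), 'dq': array([-0.00072886, -0.00224027, -0.00467917,  0.00049706,  0.00139884,
       -0.00057873]), 'effort': array([ 5.87736595e-04, -3.94241166e+01, -3.70721269e+01, -1.91525805e-04,
        4.63967590e-03,  8.10838799e-06]), 'tool_pos': array([ 0.24885815, -0.5728006 ,  0.23033898]), 'tool_rot': array([-3.07433573e+00, -6.38864491e-01,  2.80974344e-04]), 'contact_force': array([-0.14770298, -0.08825872, -0.2472605 ]), 'wrist_torque': array([ 0.05333164, -0.0080325 ,  0.01127638]), 'opening': 0.08505717183417709}
```

View pics/scene0.png

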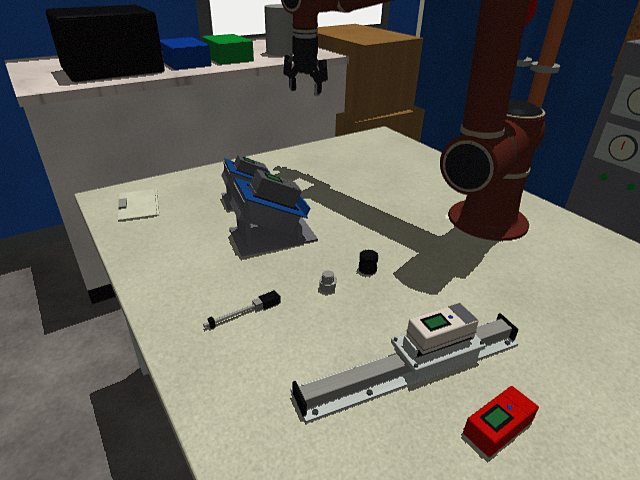

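View pics/top0.png

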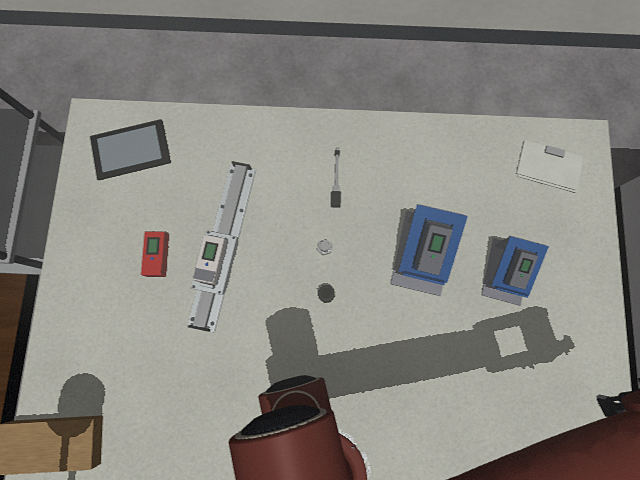

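The top view shows the white meter near (208,258), the large blue stacker near (430,250) with its grey pile, and the small stacker near (518,267). The adaptor is at (325,246), the coupling at (326,293), the probe at (336,178) and the red look-alike at (155,253). Next I'll measure the meter and the pile in depth.

Run:
```python
from h import *
def plane(p):
    for _ in range(4):
        c=p.mean(0); n=np.linalg.svd(p-c,full_matrices=False)[2][2]; n*=np.sign(n[2]); r=abs((p-c)@n); p=p[r<max(2.5*np.median(r),.001)]
    return p.mean(0),n,len(p),np.median(r)
def rect(p):  # horizontal min-area rect
    r=cv2.minAreaRect((p[:,:2]*1000).astype(np.float32)); return np.round(r[0],1),np.round(r[1],1),round(r[2],1)
for n in("top0","scene0"):
    z=np.load(n+".npz");P=z["P"];im=z["im"];ok=z["d"]>0
    print(n,"bench",np.median(P[ok&(abs(P[...,0]-.6)<.03)&(abs(P[...,1]-.1)<.03)],axis=0) )
    if n=="top0":
        print({k:P[v,u].round(3).tolist() for k,(u,v) in dict(meter=(208,258),pile=(430,262),deck=(455,222),adaptor=(325,246),coup=(326,293),probe=(336,180),red=(155,253)).items()})
        m0=P[258,208]; 
    near=np.hypot(P[...,0]-m0[0],P[...,1]-m0[1])<.1
    s=ok&near&(P[...,2]>.09)&(P[...,2]<.115)
    if s.sum()>20: q=P[s]; print("meter top",s.sum(),np.median(q[:,2]),rect(q),plane(q))
    hsv=cv2.cvtColor(im,cv2.COLOR_RGB2HSV)
    b=ok&(hsv[...,0]>100)&(hsv[...,0]<125)&(hsv[...,1]>140)&(P[...,2]>.05)&(P[...,2]<.25)
    c0=z0 if n!="top0" else P[262,430]
    z0=c0
    b&=np.hypot(P[...,0]-c0[0],P[...,1]-c0[1])<.14
    q=P[b]; c,nn,k,r=plane(q); print("deck",len(q),c,nn,k,r,"tilt",np.degrees(np.arccos(nn[2])),"az",np.degrees(np.arctan2(nn[1],nn[0])))
    zz=nn; xx=-np.array([nn[0],nn[1],0]); xx-=zz*(xx@zz); xx/=np.linalg.norm(xx); yy=np.cross(zz,xx)
    Q=(P-c)@np.stack([xx,yy,zz],1)
    on=b&(abs(Q[...,2])<.004); e=Q[on][:,:2]
    print("deck rect in plane",cv2.minAreaRect((e*1000).astype(np.float32)), "xx",xx)
    s=ok&(Q[...,2]>.03)&(Q[...,2]<.1)&(abs(Q[...,0])<.1)&(abs(Q[...,1])<.06)
    h=Q[s][:,2]; print("heights",np.histogram(h,bins=np.arange(.03,.101,.005))[0])
    mx=np.median(h); t=s&(abs(Q[...,2]-mx)<.006); e=Q[t][:,:2]; print("pile top",mx,cv2.minAreaRect((e*1000).astype(np.float32)),plane(P[t]))
    rr=cv2.minAreaRect((e*1000).astype(np.float32)); 
    print("pile centre world",c+np.array([rr[0][0]/1e3,rr[0][1]/1e3,mx])@np.stack([xx,yy,zz]))
```

```text
top0 bench [0.59946487 0.09942743 0.00070903]
{'meter': [0.496, 0.295, 0.099], 'pile': [0.33, 0.003, 1.185], 'deck': [0.6, -0.282, 0.143], 'adaptor': [0.548, 0.018, 0.047], 'coup': [0.431, 0.011, 0.046], 'probe': [0.735, -0.002, 0.012], 'red': [0.512, 0.445, 0.041]}
meter top 1049 0.10082448680851175 (array([495.6, 295.5]), array([ 54.4, 112.4]), 81.9) (array([0.49452784, 0.29532088, 0.10103621]), array([ 0.00430023, -0.00520632,  0.9999772 ]), 815, np.float64(0.0010967195560053111))<stdin>:4: RuntimeWarning: Mean of empty slice.
  ret = um.true_divide(
Traceback (most recent call last):
IndexError: index 2 is out of bounds for axis 0 with size 0
```

Run:
```python
from h import *
def plane(p):
    for _ in range(5):
        c=p.mean(0); n=np.linalg.svd(p-c,full_matrices=False)[2][2]; n*=np.sign(n[2]); r=abs((p-c)@n); p=p[r<max(2.5*np.median(r),.001)]
    return p.mean(0),n,len(p),np.median(r)
c0=np.array([.54,-.25])
for n in("top0","scene0"):
    z=np.load(n+".npz");P=z["P"];im=z["im"];ok=z["d"]>0
    hsv=cv2.cvtColor(im,cv2.COLOR_RGB2HSV)
    b=ok&(hsv[...,0]>100)&(hsv[...,0]<125)&(hsv[...,1]>140)&(P[...,2]>.05)&(P[...,2]<.25)
    b&=np.hypot(P[...,0]-c0[0],P[...,1]-c0[1])<.14
    q=P[b]; c,nn,k,r=plane(q); print(n,"deck",len(q),c.round(4),nn.round(3),k,r,"tilt",np.degrees(np.arccos(nn[2])),"az",np.degrees(np.arctan2(nn[1],nn[0])))
    zz=nn; xx=-np.array([nn[0],nn[1],0]); xx-=zz*(xx@zz); xx/=np.linalg.norm(xx); yy=np.cross(zz,xx)
    F=np.stack([xx,yy,zz]); Q=(P-c)@F.T
    e=Q[b&(abs(Q[...,2])<.004)][:,:2]
    r=cv2.minAreaRect((e*1000).astype(np.float32));print("deck rect",r,"world",(c+np.array([*r[0],0])/1e3@F).round(4),"az x",np.degrees(np.arctan2(xx[1],xx[0])))
    s=ok&(Q[...,2]>.025)&(Q[...,2]<.1)&(abs(Q[...,0])<.12)&(abs(Q[...,1])<.06)
    h=Q[s][:,2]; print("heights",np.histogram(h,bins=np.arange(.025,.101,.005))[0])
    mx=np.percentile(h,70); t=s&(abs(Q[...,2]-mx)<.005); e=Q[t][:,:2]; rr=cv2.minAreaRect((e*1000).astype(np.float32))
    print("pile top",mx,rr,plane(P[t]),"world",(c+np.array([rr[0][0]/1e3,rr[0][1]/1e3,mx])@F).round(4))
```

```text
top0 deck 174 [ 0.5345 -0.2728  0.1105] [-0.454 -0.125  0.882] 110 0.0019311895040073292 tilt 28.07333544280715 az -164.60747798940992
deck rect ((22.120929718017578, 27.906410217285156), (105.00221252441406, 168.92506408691406), 66.31011199951172) world [ 0.5459 -0.2407  0.121 ] az x 15.392522010590097
heights [ 23 164 463 263   9   0   0   0   0   0   0   0   0   0   0]
pile top 0.03993092486081971 ((26.21682357788086, 40.64917755126953), (51.8421745300293, 113.74807739257812), 70.4637451171875) (array([ 0.53511476, -0.23724303,  0.16011907]), array([-0.45835708,  0.03349239,  0.88813684]), 605, np.float64(0.0009234918189518932)) world [ 0.5279 -0.2325  0.1581]
scene0 deck 686 [ 0.584  -0.218   0.1265] [-0.457  0.092  0.885] 399 0.0004304268457839105 tilt 27.76946466738323 az 168.61124371499938
deck rect ((-30.504776000976562, -21.550148010253906), (122.98152160644531, 172.72683715820312), 88.76766967773438) world [ 0.5533 -0.2338  0.1123] az x -11.38875628500063
heights [ 99 101 102 105 293  29   0   0   0   0   0   0   0   0   0]
pile top 0.04850412782326533 ((-31.173873901367188, -22.509506225585938), (53.596073150634766, 112.17880249023438), 89.95491027832031) (array([ 0.53188556, -0.22898475,  0.15633523]), array([-0.45718436,  0.09860291,  0.88388909]), 239, np.float64(0.0004467098107614472)) world [ 0.5303 -0.2301  0.1549]
```

The meter centre is at about (0.495, 0.295) with its top at 0.101 and a yaw of about -8°. The deck origin is at about (0.553, -0.234, 0.112) and x points up the slope at an azimuth of -11.4°. The pile top is about 48 mm above the deck. I'm moving above the meter for a closer look.

```bash
python3 -m handwheel '[0.0301,-0.0367,-0.001,0,0,0,0.0301,-0.0367,-0.001,0,0,0,0.0301,-0.0367,-0.001,0,0,0,0.0301,-0.0367,-0.001,0,0,0,0.0301,-0.0367,-0.001,0,0,0,0.0301,-0.0367,-0.001,0,0,0,0.0301,-0.0367,-0.001,0,0,0,0.0301,-0.0367,-0.001,0,0,0,0.0301,-0.0367,-0.001,0,0,0,0.0301,-0.0367,-0.001,0,0,0,0.0301,-0.0367,-0.001,0,0,0,0.0301,-0.0367,-0.001,0,0,0,0.0301,-0.0367,-0.001,0,0,0,0.0301,-0.0367,-0.001,0,0,0,0.0301,-0.0367,-0.001,0,0,0,0.0301,-0.0367,-0.001,0,0,0,0.0301,-0.0367,-0.001,0,0,0,0.0301,-0.0367,-0.001,0,0,0,0.0301,-0.0367,-0.001,0,0,0]' 0 40
python3 -m handwheel '[0,0,0,0,0,7.9,0,0,0,0,0,7.9,0,0,0,0,0,7.9,0,0,0,0,0,7.9,0,0,0,0,0,0,0,0,0,0,0,0]'
python3 - <<'E'
from h import *
im,d,k=shot("wrist","w1"); z=np.load("w1.npz");P=z["P"];ok=d>0
s=ok&(abs(P[...,2]-.1)<.008)&(np.hypot(P[...,0]-.495,P[...,1]-.295)<.09)
n,l,st,ce=cv2.connectedComponentsWithStats(s.astype(np.uint8)); i=1+st[1:,4].argmax(); q=P[l==i]
print(np.median(q[:,2]),cv2.minAreaRect((q[:,:2]*1000).astype(np.float32)))
o=ctrl.get_obs();print(o["q"],o["tool_pos"],o["tool_rot"]); m=R.from_rotvec(o["tool_rot"]).as_matrix();print(m)
E
```

```text
t: 2.05
tool_pos: [0.4957, 0.2963, 0.2499]
tool_rot: [3.075, 0.64, -0.001]
contact_force: [0.1, 0.3, 1.0]
opening: 0.0851
t: 2.65
tool_pos: [0.4956, 0.2941, 0.25]
tool_rot: [3.134, -0.218, -0.001]
contact_force: [-0.2, -0.5, -0.3]
opening: 0.0849
0.10017562713834 ((495.8952941894531, 292.5753173828125), (52.09606170654297, 111.66356658935547), 81.70804595947266)
[ 4.06413900e-01 -7.29469634e-02  1.70640543e+00 -4.97511506e-06
  1.50858432e+00  2.11662564e+00] [0.49562281 0.29408179 0.25006123] [ 3.13375275e+00 -2.18800733e-01 -6.24802769e-04]
[[ 9.90297367e-01 -1.38963863e-01 -4.11499478e-04]
 [-1.38963947e-01 -9.90297424e-01 -1.82504622e-04]
 [-3.82145326e-04  2.37917438e-04 -9.99999899e-01]]
```

View pics/w1.png

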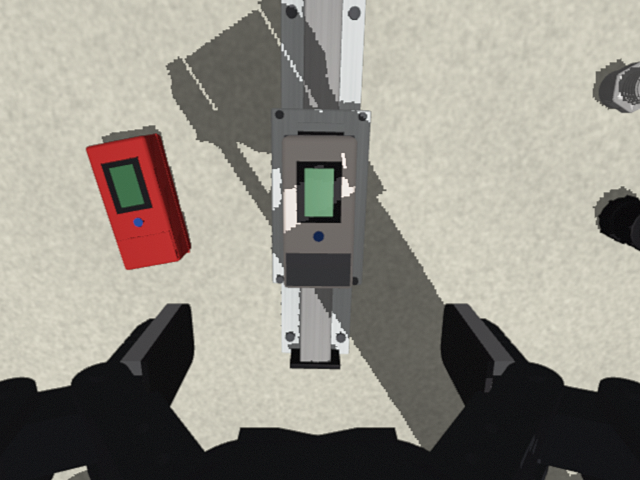

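The wrist view shows the meter straight, spanning columns 284–353 (centre about 318), midway between the fingertips at 192 and 442. It measures (0.496, 0.2926), yaw -8.3°, top at 0.100. I'm descending to grip it.

```bash
python3 -m handwheel '[0,0.001,0.04,0,0,0,0,0,0.04,0,0,0,0,0,0.04,0,0,0,0,0,0.03,0,0,0,0,0,0.02,0,0,0,0,0,0.01,0,0,0,0,0,0.008,0,0,0,0,0,0,0,0,0]' 0 40
python3 -m handwheel '[0,0,0,0,0,0,0,0,0,0,0,0,0,0,0,0,0,0,0,0,0,0,0,0,0,0,0,0,0,0,0,0,0,0,0,0,0,0,0,0,0,0,0,0,0,0,0,0]' 1 40
python3 -m handwheel '[0,0,-0.01,0,0,0,0,0,-0.02,0,0,0,0,0,-0.03,0,0,0,0,0,-0.04,0,0,0,0,0,-0.04,0,0,0,0,0,-0.04,0,0,0,0,0,-0.04,0,0,0,0,0,-0.03,0,0,0,0,0,0,0,0,0]'
```

```text
t: 3.5
tool_pos: [0.4955, 0.2932, 0.062]
tool_rot: [3.134, -0.222, -0.001]
contact_force: [0.0, -0.2, 0.4]
opening: 0.0857
t: 4.3
tool_pos: [0.4966, 0.2936, 0.0639]
tool_rot: [-3.133, 0.222, -0.004]
contact_force: [-1.0, -1.0, 6.3]
opening: 0.0517
t: 5.2
tool_pos: [0.4972, 0.294, 0.3185]
tool_rot: [-3.129, 0.222, -0.013]
contact_force: [0.8, 0.2, -0.8]
opening: 0.0513
```

Run:
```python
from h import *
im,d,k=shot("wrist","w2"); o=ctrl.get_obs(); print(o["contact_force"],o["wrist_torque"],o["opening"],o["tool_pos"])
T=np.eye(4);T[:3,:3]=R.from_rotvec(o["tool_rot"]).as_matrix();T[:3,3]=o["tool_pos"]
P=np.load("w2.npz")["P"];Q=(P-T[:3,3])@T[:3,:3]
s=(d>0)&(abs(Q[...,1])<.022)&(Q[...,2]<.0)&(Q[...,2]>-.055)&(abs(Q[...,0])<.09)
q=Q[s]; print(len(q)); 
if len(q)>30:
    print(np.percentile(q,[2,50,98],axis=0)); c=q.mean(0); n=np.linalg.svd(q-c,full_matrices=False)[2][2];print(n, cv2.minAreaRect((q[:,:2]*1000).astype(np.float32)))
```

```text
[-0.71136586  0.120427   -2.98735877] [ 0.02232666 -0.02359454  0.00467665] 0.05138595803064211 [0.49620488 0.29350518 0.31483844]
42056
[[-1.86196146e-02 -2.11070824e-02 -4.13491312e-02]
 [ 2.51561688e-02 -2.83747113e-05 -3.99450410e-02]
 [ 5.62314964e-02  2.11120692e-02 -2.08081682e-02]]
[-0.05750501 -0.00378777  0.99833803] ((16.881664276123047, 0.0006885528564453125), (79.63861846923828, 43.99592208862305), 0.00024968257639557123)
```

View pics/w2.png

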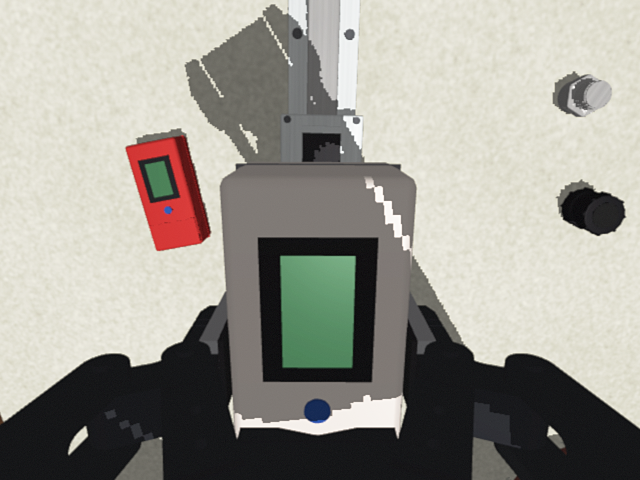

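The meter is held centred between the fingers: the edge is at tool x +56 mm, its top is 40 mm behind the TCP, and its display is in view. Next I'll work out the transfer to above the pile, and check the scene camera against the wrist measurement of the meter.

```bash
cat >> h.py <<'E'
az=np.radians(-11.6); t=np.radians(28)
X=np.array([np.cos(az)*np.cos(t),np.sin(az)*np.cos(t),np.sin(t)]); Z=np.array([-np.cos(az)*np.sin(t),-np.sin(az)*np.sin(t),np.cos(t)])
D=np.stack([X,np.cross(Z,X),Z],1)      # deck axes as columns
TR=np.stack([X,-D[:,1],-Z],1)          # wanted tool axes
E
python3 - <<'E'
from h import *
z=np.load("scene0.npz");P=z["P"];s=(z["d"]>0)&(abs(P[...,2]-.1)<.007)&(np.hypot(P[...,0]-.496,P[...,1]-.293)<.09)
print("scene meter",s.sum(),np.median(P[s][:,2]),cv2.minAreaRect((P[s][:,:2]*1000).astype(np.float32)))
o=ctrl.get_obs();T=R.from_rotvec(o["tool_rot"]).as_matrix()
print("pos",o["tool_pos"],"shift tool",T.T@(np.array([.4755,-.219,.315])-o["tool_pos"]))
print("turn deg",np.degrees(R.from_matrix(T.T@TR).as_rotvec()))
E
```

```text
scene meter 1470 0.09967703338200223 ((495.8725280761719, 294.351806640625), (53.481014251708984, 114.39778137207031), 81.47010803222656)
pos [0.49620488 0.29350518 0.31483844] shift tool [ 0.05185728  0.51029379 -0.00116138]
turn deg [-0.98867594 27.78292458  3.37980911]
```

```bash
python3 -m handwheel '[0.002,0.02,0,0,0,0,0.004,0.04,0,0,0,0,0.0046,0.045,0,0,0,0,0.0046,0.045,0,0,0,0,0.0046,0.045,0,0,0,0,0.0046,0.045,0,0,0,0,0.0046,0.045,0,0,0,0,0.0046,0.045,0,0,0,0,0.0046,0.045,0,0,0,0,0.0046,0.045,0,0,0,0,0.0046,0.045,0,0,0,0,0.0036,0.035,0,0,0,0,0.002,0.015,0,0,0,0,0.003,0,0,0,0,0]'
python3 -m handwheel '[0,0,0,-0.2,5.56,0.68,0,0,0,-0.2,5.56,0.68,0,0,0,-0.2,5.56,0.68,0,0,0,-0.2,5.56,0.68,0,0,0,-0.2,5.56,0.68,0,0,0,0,0,0,0,0,0,0,0,0]'
python3 - <<'E'
from h import *
shot("scene","s3");im,d,k=shot("wrist","w3")
o=ctrl.get_obs();T=R.from_rotvec(o["tool_rot"]).as_matrix()
print(o["q"],o["tool_pos"],o["contact_force"],"turn left",np.degrees(R.from_matrix(T.T@TR).as_rotvec()))
top=np.array([.5303,-.2301,.1549]); print("pose in pile frame (top centre)",D.T@(o["tool_pos"]-top))
E
```

```text
t: 6.65
tool_pos: [0.4772, -0.2255, 0.3095]
tool_rot: [-3.131, 0.227, 0.007]
contact_force: [-1.5, 0.9, -2.7]
opening: 0.0514
t: 7.35
tool_pos: [0.478, -0.2233, 0.3112]
tool_rot: [2.988, -0.302, 0.735]
contact_force: [0.6, -0.6, -2.1]
opening: 0.0515
[-0.69682649 -0.54117977  2.02711717  0.23503362  1.23011107  1.04403021] [ 0.47881324 -0.2239565   0.31244996] [ 0.9468736   0.42283887 -2.90747895] turn left [0.09245048 0.25103476 0.11388918]
pose in pile frame (top centre) [ 0.0283429  -0.00433483  0.16336617]
```

View pics/w3.png

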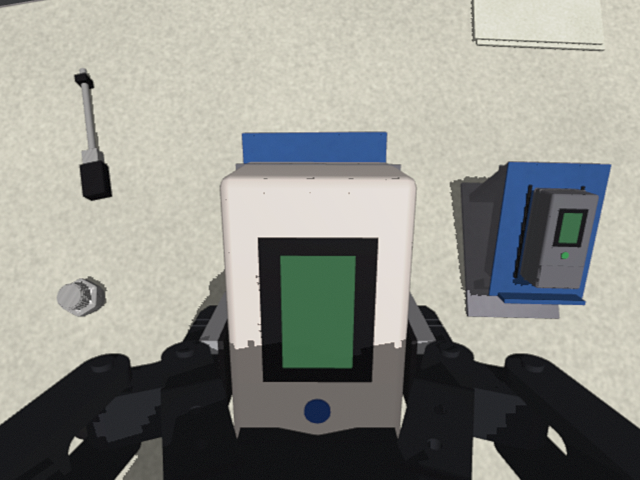

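View pics/s3.png

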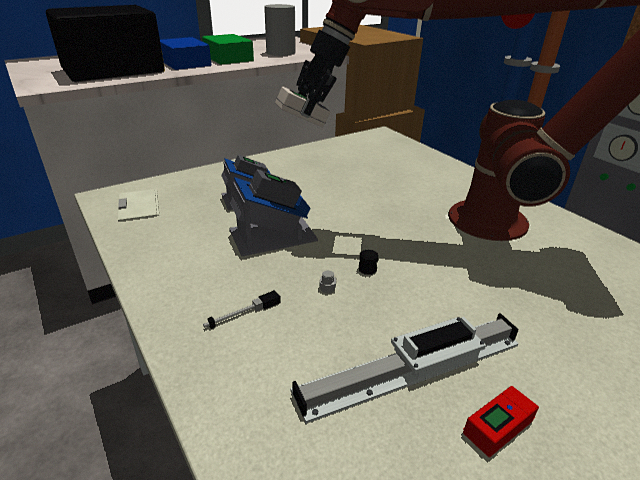

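The carriage is empty, and the tilted meter hangs up-slope of the pile. In the wrist view the deck's upper edge is level at row 133, columns 243–387, centred like the meter at about 317. I'll use that edge to refine the sideways offset.

Run:
```python
from h import *
z=np.load("w3.npz");P=z["P"];im=z["im"];hsv=cv2.cvtColor(im,cv2.COLOR_RGB2HSV)
b=(z["d"]>0)&(hsv[...,0]>100)&(hsv[...,0]<125)&(hsv[...,1]>140); b[:, 430:]=0; b[:,:200]=0; b[175:]=0
top=np.array([.5303,-.2301,.1549]); Q=(P-top)@D
for r in (138,148,158):
    c=np.where(b[r])[0]; e=Q[r,c[2:-2]]; print(r,c[0],c[-1],e[[0,-1]].round(4).tolist(),np.median(e[:,2]))
q=Q[b]; print("x max",np.percentile(q[:,0],99.5),"z",np.median(q[:,2]))
e=[np.where(b[:,c])[0][0] for c in range(250,380)]; print("edge tilt deg",np.degrees(np.polyfit(range(250,380),e,1)[0]))
o=ctrl.get_obs(); print("tool",D.T@(o["tool_pos"]-top),o["contact_force"])
```

```text
138 243 385 [[0.079, 0.0552, -0.0486], [0.0793, -0.0586, -0.0488]] -0.048319182025136916
148 243 385 [[0.071, 0.0554, -0.0475], [0.0712, -0.059, -0.0488]] -0.04822223562458823
158 244 384 [[0.0627, 0.0551, -0.0484], [0.063, -0.0586, -0.0493]] -0.04824101156461595
x max 0.0832973410746017 z -0.04834835428111593
edge tilt deg -0.4339297179799758
tool [ 0.0283429  -0.00433483  0.16336617] [ 0.9468736   0.42283887 -2.90747895]
```

The two views agree: pile top is 48 mm above the deck, with sideways and lengthwise offsets of 2 mm or less. I'm approaching to about 15 mm above the top.

```bash
python3 -m handwheel '[-0.0145,-0.0015,0.015,0.1,0.25,0.1,-0.0145,-0.0015,0.03,0,0,0,0,0,0.03,0,0,0,0,0,0.03,0,0,0,0,0,0.023,0,0,0,0,0,0.012,0,0,0,0,0,0.006,0,0,0,0,0,0,0,0,0,0,0,0,0,0,0]'
cat > st.py <<'E'
from h import *
o=ctrl.get_obs();T=R.from_rotvec(o["tool_rot"]).as_matrix();top=np.array([.5303,-.2301,.1549])
print("pile frame mm",(1e3*D.T@(o["tool_pos"]-top)).round(1),"force deck",(D.T@o["contact_force"]).round(2),"turn",np.degrees(R.from_matrix(T.T@TR).as_rotvec()).round(2),"torque",o["wrist_torque"].round(2),o["opening"],o["t"])
E
python3 st.py
```

```text
t: 8.35
tool_pos: [0.5216, -0.2308, 0.1713]
tool_rot: [2.984, -0.304, 0.748]
contact_force: [0.1, 0.4, -1.4]
opening: 0.0517
pile frame mm [ 0.3 -2.4 18.4] force deck [-0.68  0.35 -1.24] turn [ 0.08 -0.16 -0.02] torque [ 0.04  0.38 -0.01] 0.05174461039555971 8.35
```

```bash
python3 -m handwheel '[-0.001,-0.001,0.004,0,0,0,0,0,0.004,0,0,0,0,0,0.003,0,0,0,0,0,0.002,0,0,0,0,0,0,0,0,0,0,0,0,0,0,0]'; python3 st.py
python3 -m handwheel '[0,0,0.001,0,0,0,0,0,0,0,0,0,0,0,0.001,0,0,0,0,0,0,0,0,0]'; python3 st.py
```

```text
t: 8.95
tool_pos: [0.5262, -0.2304, 0.1579]
tool_rot: [2.985, -0.305, 0.745]
contact_force: [-3.2, -0.6, -0.1]
opening: 0.0512
pile frame mm [-2.1 -1.2  4.5] force deck [-2.73 -1.24  1.35] turn [ 0.04 -0.03 -0.04] torque [0.16 0.57 0.08] 0.051247651431663495 8.95
t: 9.35
tool_pos: [0.5271, -0.2306, 0.1563]
tool_rot: [2.986, -0.304, 0.745]
contact_force: [-6.5, 1.3, 2.7]
opening: 0.0519
pile frame mm [-2.  -1.2  2.7] force deck [-4.59 -0.    5.44] turn [ 0.04 -0.03 -0.04] torque [0.36 0.74 0.14] 0.051935811807269014 9.35
```

Contact: the normal force rose by about 7 N over the last 2 mm. I'll press slightly further so the faces seat, then check.

```bash
python3 -m handwheel '[0,0,0.001,0,0,0,0,0,0,0,0,0,0,0,0.001,0,0,0,0,0,0,0,0,0,0,0,0,0,0,0]'; python3 st.py
python3 - <<'E'
from h import *
a,_,_=shot("scene","s4"); cv2.imwrite("pics/s4c.png",cv2.resize(a[130:260,200:340,::-1],None,fx=5,fy=4.6,interpolation=cv2.INTER_CUBIC))
z=np.load("s4.npz");P=z["P"];ok=z["d"]>0;top=np.array([.5303,-.2301,.1549]);Q=(P-top)@D
print(np.histogram(Q[ok&(abs(Q[...,0])<.054)&(abs(Q[...,1])<.03)][:,2],bins=np.arange(-.05,.06,.005)))
E
```

```text
t: 9.85
tool_pos: [0.5279, -0.2308, 0.155]
tool_rot: [2.986, -0.304, 0.745]
contact_force: [-8.4, 2.1, 5.6]
opening: 0.0516
pile frame mm [-2.  -1.2  1.1] force deck [-5.    0.42  8.95] turn [ 0.03 -0.01 -0.03] torque [0.42 1.04 0.15] 0.051609661249764044 9.85
(array([ 85,  84,  80,  84,  82,  84,  80,  87,  93,  85,  87,  80,  84,
        85,  77,  84,  86, 193,  16,  18,  12]), array([-5.00000000e-02, -4.50000000e-02, -4.00000000e-02, -3.50000000e-02,
       -3.00000000e-02, -2.50000000e-02, -2.00000000e-02, -1.50000000e-02,
       -1.00000000e-02, -5.00000000e-03, -2.77555756e-17,  5.00000000e-03,
        1.00000000e-02,  1.50000000e-02,  2.00000000e-02,  2.50000000e-02,
        3.00000000e-02,  3.50000000e-02,  4.00000000e-02,  4.50000000e-02,
        5.00000000e-02,  5.50000000e-02]))
```

View pics/s4c.png

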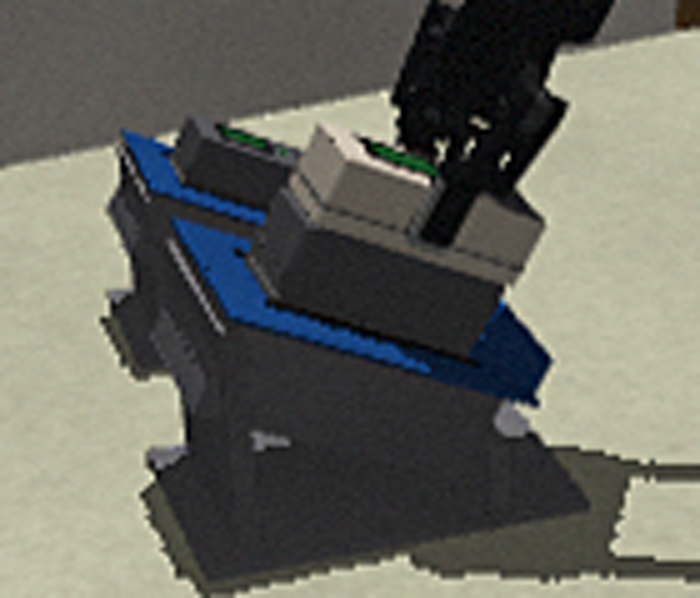

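The scene crop shows the held meter lying flush and square on the pile, at about 10 N contact. I'm releasing and withdrawing along the normal.

```bash
python3 -m handwheel '[0,0,-0.001,0,0,0,0,0,0,0,0,0,0,0,0,0,0,0]'; python3 st.py; python3 -m handwheel '[0,0,0,0,0,0,0,0,0,0,0,0,0,0,0,0,0,0,0,0,0,0,0,0,0,0,0,0,0,0,0,0,0,0,0,0]' 0; python3 st.py
python3 -m handwheel '[0,0,-0.005,0,0,0,0,0,-0.01,0,0,0,0,0,-0.02,0,0,0,0,0,-0.03,0,0,0,0,0,-0.03,0,0,0,0,0,-0.03,0,0,0,0,0,-0.02,0,0,0,0,0,0,0,0,0,0,0,0,0,0,0]'
python3 - <<'E'
from h import *
top=np.array([.5303,-.2301,.1549])
for n in("scene","wrist"):
    im,d,k=shot(n,n+"5");P=np.load(n+"5.npz")["P"];Q=(P-top)@D
    s=(d>0)&(abs(Q[...,2]-.04)<.008)&(abs(Q[...,0])<.09)&(abs(Q[...,1])<.06); q=Q[s]; c=np.median(q,0)
    for _ in range(4):
        nn=np.linalg.svd(q-q.mean(0),full_matrices=False)[2][2]; nn*=np.sign(nn[2]); r=abs((q-q.mean(0))@nn); q=q[r<.002+0*r]
    print(n,len(q),c,"normal in deck deg",np.degrees(nn[:2]),cv2.minAreaRect((q[:,:2]*1e3).astype(np.float32)))
E
```

```text
t: 10.2
tool_pos: [0.5275, -0.2307, 0.1557]
tool_rot: [2.986, -0.304, 0.745]
contact_force: [-8.5, 2.8, 2.6]
opening: 0.0516
pile frame mm [-2.  -1.2  2. ] force deck [-6.6   1.01  6.4 ] turn [ 0.04 -0.03 -0.03] torque [0.33 0.86 0.16] 0.051596445973928325 10.2
t: 10.8
tool_pos: [0.5278, -0.2308, 0.1552]
tool_rot: [2.985, -0.305, 0.746]
contact_force: [0.6, 0.6, 0.4]
opening: 0.0855
pile frame mm [-1.9 -1.2  1.4] force deck [0.58 0.71 0.18] turn [ 0.04 -0.07 -0.05] torque [0.07 0.2  0.03] 0.08547657689354717 10.8
t: 11.7
tool_pos: [0.4608, -0.217, 0.2837]
tool_rot: [2.984, -0.305, 0.747]
contact_force: [-1.1, -0.3, -0.1]
opening: 0.0854
scene 219 [0.00299838 0.01492702 0.0398955 ] normal in deck deg [0.60012287 3.27893385] ((-3.3875160217285156, 1.4111804962158203), (54.48456573486328, 110.5630874633789), 89.07244110107422)
wrist 14054 [ 0.00137565 -0.00155051  0.04083224] normal in deck deg [ 0.22100412 -0.37551934] ((-4.053295135498047, -1.6449337005615234), (51.52482986450195, 111.02743530273438), 89.94340515136719)
```

View pics/wrist5.png

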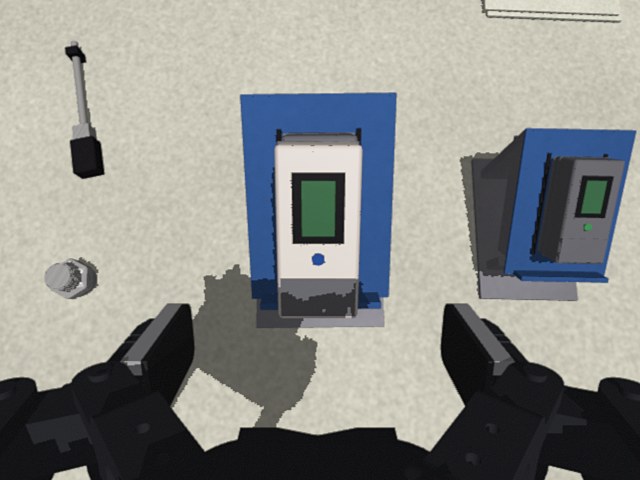

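The released meter lies square on the pile (columns 275–361), display up, with its centre within 5 mm of the pile axis. The fingers are clear. Handing in.

```bash
python3 -c "
from station import ctrl
print(ctrl.finish_job())"
```

```text
the job is handed in; nothing more can be done
None
```

The white meter is on the pile on the larger stacker, display up and released. I handed the job in at about 12 s of the 42 s allowed; the hand-in gives no verdict.

- **Placing:** I gripped the meter across its 52 mm width and lifted it straight off the carriage. I tilted it 28° to match the pile and lowered it until the normal force rose by about 7 N. After 2 mm more, the load on the pile was about 11 N. I backed off 1 mm, opened the fingers and withdrew along the normal.
- **Last check, wrist camera:** The meter's centre is 4 mm lengthwise and 1.6 mm sideways from the pile centre. It is flat within 0.5° and square within 0.1°. The fingers are fully clear.
- **Where views disagreed:**
  - **Final check:** the scene camera agreed on position to about 3 mm but gave a sideways tilt of 3.3°. It fitted only 219 points, against 14,054 for the wrist camera, so I trusted the wrist camera. Both are within the 6° limit.
  - **Deck position:** the first top-view fit of the deck was off by about 1 cm and a few degrees in heading. I used the scene and wrist views for that instead.
- **Left alone:** I commanded no moves near the coupling, adaptor, probe or red look-alike. The coupling, adaptor and probe looked undisturbed in pictures taken during the job, but I did not re-measure them.

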